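# Stage the stone model and hold the curing box hatch just below its balance point

### The arm

A 6-joint arm with a two-finger parallel gripper is mounted at the origin on the work surface. World frame = base frame: x ahead of the robot, y to its left, z up, the work surface at z = 0. Lengths are in m, angles in rad, forces in N, time in s.
With the tool pointing down it reaches from about 0.25 to 0.725 m from the base axis. Payload 4 kg.
Tool frame: the origin (TCP) lies midway between the tips of the shut fingers; the grasp point (between the pads) lies 19 mm behind it; y points along the fingers, z is the direction in which the jaws open and shut, and the axes are right-handed (so a half turn about y gives the same grasp; the last joint's range is limited). The gripper opens to 85 mm and grips with 20 to 120 N. Pads are 22 mm wide; open, the fingers measure 114 mm over their backs; the gripper's body (76 mm by 85 mm) begins 54 mm behind the grasp point. The pads swing forward as they close: fully open they stand 13 mm farther back than shut.
Start: joints at [1.159, 0.241, 0.005, 1.335, 0, 1.571], TCP at [0.2, 0.458, 0.231] pointing down, gripper open.
Joint ranges: [-2.72, 2.72], [-1.05, 1.87], [-1.09, 1.28], [-1.99, 2.15], [-1.42, 1.44], [-3.14, 3.14]. Speed limits (rad/s): [2.79, 2.79, 3.14, 3.14, 3.14, 3.14].

### API

Orientations are given as a unit quaternion [x, y, z, w].
In Python, from workcell import bot gives the robot as it stands. The module is installed in compiled form; this text tells all that it offers.
- The arm moves only by the shell command python3 -m handwheel 'ROWS' [OPENING]. ROWS is JSON, a list of rows, each a list of 6 numbers: the shift along the tool's x, y, z in units of 25 mm (1.0 is 25 mm), then the turn, a rotation vector about the tool's x, y, z in units of 10 degrees (1.0 is 10 degrees). A call has exactly 5 rows; each row is the pose to reach, as a shift and turn from the pose commanded when the call began, along the tool's axes at that moment; what a row does not reach only later rows make up. A row lasts 1/8 s, in which the tool goes at most 62.5 mm and 10.7 degrees, less where a joint would pass 70% of its speed; a pose out of reach is approached as far as the arm can. A call with a gripper value outside its range is refused whole. OPENING is the gripper command: -1 is shut, 1 is fully open, values between are in proportion, set as the call begins (- or left out, the last holds). The fingers move at their own pace and stop on an object; the grip force is fixed at half the most. Time passes only in rows, so rows that repeat a pose let the fingers close, or fill a call up. It gives the time, the measured TCP pose, the force and the opening at its end, in the units of the state.
- bot.get_obs(): the state, without advancing time (a new reading comes with each control period).
- bot.camera(name): name is "scene" or "top"; returns a dict with "color" (384x512x3 uint8, red, green, blue), "fx", "fy", "cx", "cy" (pixels), "rvec" (rotation vector, rad) and "tvec" (3), from world to camera coordinates, as OpenCV has them. Camera axes: x right, y down, z forward; pixel columns grow to the right and rows downward; lengths in m; the calibration is good to about 2 mm. A picture is of the moment at which its call begins. There is no depth.
- bot.job_done(): hands the job in, once; it reports no verdict.
The state is a dict: "clock": time; "joint_pos": joint angles; "joint_vel": joint speeds; "tau": joint torques, N m; "eef_pos": TCP position; "tool_rot": TCP orientation; "ft_force": force on the tool from outside, world axes, zero at the start; "ft_torque": the same for the moment, N m; "grip_width": finger opening in m.
Only numpy, scipy, OpenCV 4.12 (cv2) and the standard library are available. Lean on these libraries where they do the work, as an engineer would, in place of code of your own. Each camera call takes 0.05 s, during which the arm holds its last target.

### The job

Get the curing box ready for loading: first stand the blue stone model upright on the bench midway between the pin jar and the wax pot, on the line joining them, and let go of it. Then lift the box's sprung hatch, which has a black tab, past its balance point, so that its red pointer is well up in the red band, ease it back to just below the balance point with the pointer in the green band, and finish there still holding it, so that it would drop shut if let go. Leave the jar, pot, copper spoon and black caliper where they are.

Things in the scene. Friction and masses are not known exactly. Their poses are not given: they have to be found in the camera images.
- stone_model: blue dental stone quadrant model, loose, about 0.13 kg: a block 62 mm long (its x axis) by 36 mm wide (its y axis) by 32 mm high, with a row of small teeth on top (one ivory) up to 45 mm. Origin at the centre of its underside. It starts upright on the bench nearest the robot, on the robot's left; grip it across the 36 mm width, low on the block.
- pin_jar: small clear glass jar of steel pins with a stainless funnel in its mouth, one loose piece, 0.3 kg, 54 mm diameter at the bottom, funnel rim 72 mm diameter, 81 mm high. Origin at the centre of its underside. The wax pot stands 260 mm from it, centre to centre, along its own x axis (towards +x or -x).
- wax_pot: white open ceramic pot without handle, loose, 0.28 kg, 64 mm rim diameter, 45 mm high. Origin at the centre of its underside.
- wax_spoon: copper wax spoon with a wooden handle, lying on the bench along its own x axis, 150 mm long, 30 mm at the bowl, 9 mm high, origin on the bench 75 mm from either end. Leave alone.
- caliper: black lab caliper lying on the bench along its own x axis, 150 mm long, about 60 mm over its jaws, 10 mm high, origin under the middle of its beam. Leave alone.
- curing_box: white light-curing box fixed to the bench on the robot's right, 170 mm deep (its x axis, pointing away from the robot) by 180 mm wide by 100 mm high, open inside. Origin at the centre of its underside.
- gauge (a point): middle of the green band of the gauge arc: a 12 mm bar 14 mm outside the box's left (+y) wall, 130 mm radius about the hinge line, rising to 235 mm above the bench. Bare steel low down, green for hatch angles 0.80 to 0.95 rad, a small gap, then red from the balance point, 1.0, to 1.45 rad. The small red pointer on the hatch's left edge runs along it
- hatch (a joint): opening angle of the hatch, the box's top, 170 by 180 by 8 mm, aluminium with an amber pane, hinged at the far rim: 0 closed and level (its start), grows as the front edge rises, stop at 1.45 rad. Balances at 1.0 rad: below, it falls shut; above, it springs open. Lifting it at the tab takes about 1 N when closed, nothing at 1.0; near the stop it pulls up with about 1 N
- hatch_hinge (a point): middle of the hatch's hinge line, 100 mm above the bench at the far top rim of the box. The hinge line runs along the box's y axis.
- tab_grip (a point): point to grip on the black tab, a bar 20 mm wide (along the hinge line) and 12 mm thick that stands out 46 mm from the middle of the hatch's front edge, rigid with it. The point is mid-width, mid-thickness, 30 mm beyond that edge, 200 mm from the hinge line, 100 mm above the bench when closed. Pinched across its width from above, the tab pivots between the finger tips as the hatch turns.
Mind the look-alikes: they are no part of the job. There is more than one size of the stone_model; the one meant has the size given above. Of the things shaped like the wax_pot, the white one is meant.

How it is judged:
By the outcome, as a careful person would: the job done as asked, in the order asked, and still so for the second after the job is handed in, while the arm keeps its last pose, push and grip.
It also fails if it takes over 54 s, if anything falls off the work surface, if the arm or the gripper's body presses on something with over 40 N, if the wrist force passes 120 N, or if a joint passes its speed limit or range.

## Working session

There is one attempt and no reset: what is moved stays moved. The work goes in short steps, Python scripts to look and compute and a shell command to move; the robot and the scene stay as the last step left them, time stands still between calls to the robot, and variables do not carry over. Pictures are saved under pics/ and viewed, and the job is handed in when it is done.

```bash
mkdir -p pics
cat > h.py <<'E'
import numpy as np, cv2
from workcell import bot
def cam(n,tag=None):
    c=bot.camera(n)
    if tag: cv2.imwrite(f'pics/{tag}.png',c['color'][:,:,::-1])
    return c
def ray(c,u,v):
    R,_=cv2.Rodrigues(np.array(c['rvec'],float));t=np.array(c['tvec'],float).ravel()
    d=R.T@np.array([(u-c['cx'])/c['fx'],(v-c['cy'])/c['fy'],1.]);o=-R.T@t
    return o,d
def atz(c,u,v,z):
    o,d=ray(c,u,v);return (o+d*(z-o[2])/d[2])
def proj(c,p):
    R,_=cv2.Rodrigues(np.array(c['rvec'],float));t=np.array(c['tvec'],float).ravel()
    q=R@np.array(p,float)+t;return np.array([c['fx']*q[0]/q[2]+c['cx'],c['fy']*q[1]/q[2]+c['cy']])
E
python3 - <<'E'
from h import *
import pickle
for n in('top','scene'):
    c=cam(n)
    pickle.dump(c,open(n+'0.pkl','wb'))
    cv2.imwrite(f'pics/{n}0.png',cv2.resize(c['color'][:,:,::-1],(800,600),interpolation=cv2.INTER_CUBIC))
    print(n,c['fx'],c['cx'],c['cy'],ray(c,256,192))
o=bot.get_obs();print(o)
E
```

```text
top 403.6675836718073 256.88295810597674 194.64389836718448 (array([0.44987408, 0.05555336, 1.04878651]), array([ 0.09912729,  0.02639831, -0.99474851]))
scene 402.05523223752647 255.3378281762782 192.09878114911166 (array([0.90670158, 0.58371457, 0.90694786]), array([-0.37738807, -0.51328123, -0.770794  ]))
{'clock': 0.1, 'joint_pos': array([1.15901383e+00, 2.41352142e-01, 3.83834778e-03, 1.33520727e+00,
       1.61443780e-05, 1.57080553e+00]), 'joint_vel': array([-1.72770049e-03, -1.68815815e-03,  3.83097868e-03,  6.37886802e-04,
        6.24703903e-05, -3.00774859e-04]), 'tau': array([ 1.13612612e-04, -3.73138225e+01,  2.53009433e+01,  1.08478303e-02,
        2.45504754e-05,  2.74687515e-06]), 'eef_pos': array([0.19988553, 0.45767586, 0.23048688]), 'tool_rot': array([ 0.69283607, -0.1447085 ,  0.14441909, -0.69150615]), 'ft_force': array([-0.88413482,  1.34376742,  0.22371749]), 'ft_torque': array([0.04212169, 0.00701008, 0.03792463]), 'grip_width': 0.08560707160550807}
```

View pics/top0.png

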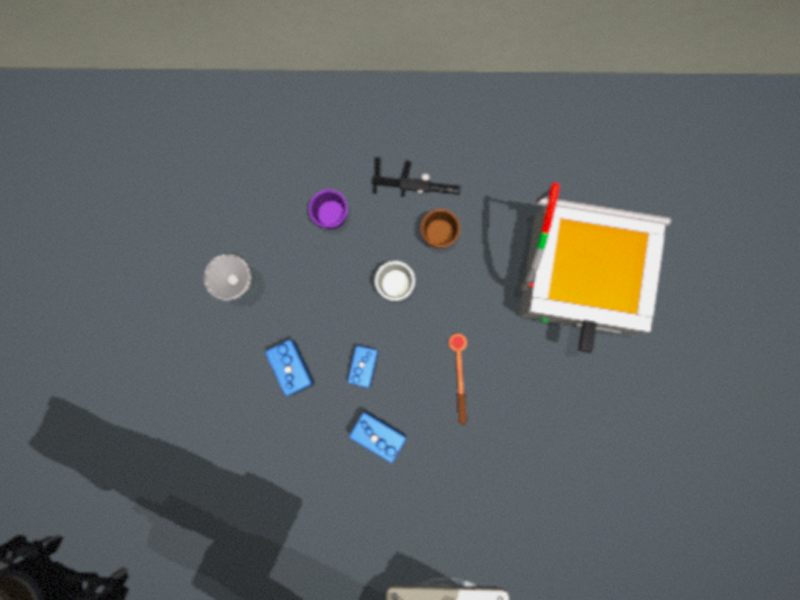

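View pics/scene0.png

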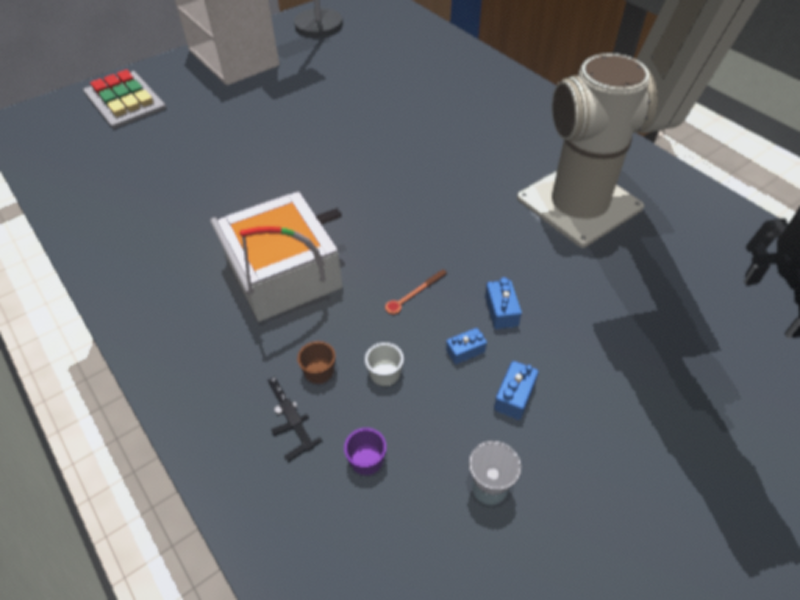

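Stone candidates in the top view (800-wide): A (288,367), B small (362,367), C (378,437). The pot candidates are white (395,281), brown (440,229) and purple (328,209), so white is the pot. Next is a close crop of the blue blocks to measure them.

Run:
```python
from h import *
import pickle
c=pickle.load(open('top0.pkl','rb'));im=c['color'][:,:,::-1]
x0,y0,s=160,205,7
cv2.imwrite('pics/blue.png',cv2.resize(im[y0:y0+85,x0:x0+110],None,fx=s,fy=s,interpolation=cv2.INTER_CUBIC))
hsv=cv2.cvtColor(c['color'],cv2.COLOR_RGB2HSV)
m=cv2.inRange(hsv,(100,100,60),(118,255,255))
n,l,st,ce=cv2.connectedComponentsWithStats(m)
for i in range(1,n):
    if st[i,4]>80:
        ys,xs=np.where(l==i)
        P=np.array([atz(c,x,y,.03)[:2] for x,y in zip(xs,ys)],np.float32)
        print(ce[i],st[i,4],cv2.minAreaRect(P))
```

```text
[184.57186082 234.75037821] 661 ((0.44042277336120605, 0.26093789935112), (0.08409775048494339, 0.05220654234290123), 26.936294555664062)
[231.63802083 234.203125  ] 384 ((0.44399410486221313, 0.14197255671024323), (0.03989221155643463, 0.06462765485048294), 78.84754943847656)
[241.36486486 279.21621622] 666 ((0.3327348232269287, 0.11510176956653595), (0.08398481458425522, 0.050745975226163864), 60.54733657836914)
```

View pics/blue.png

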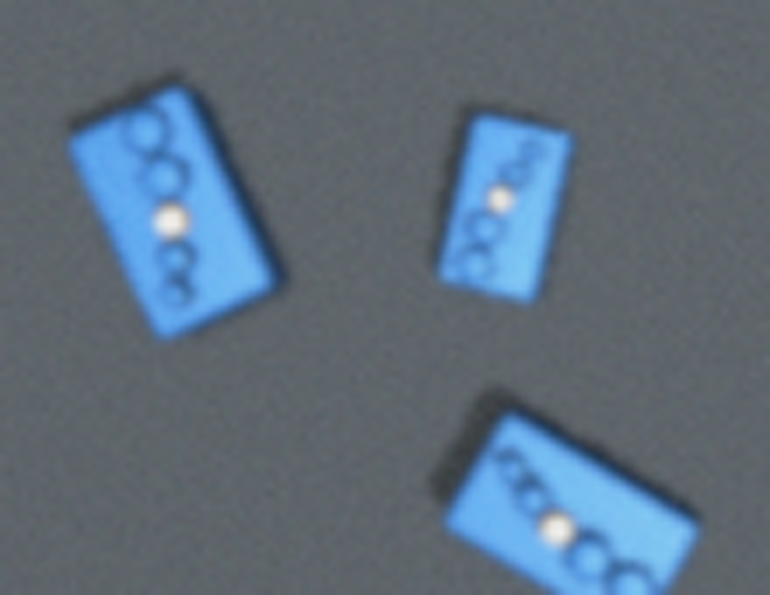

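Block B, at crop (505,205), has edges of about 173 crop px, or 24.7 image px, which is about 62 mm at its depth. A and C come out near 80 mm, so B is the one meant. Next I fit the positions.

Run:
```python
from h import *
import pickle
for n,crops in (('top',{'jar':(125,158,40,40),'pot':(235,160,40,40),'box':(325,110,110,120)}),('scene',{'jar':(290,275,60,60),'pot':(225,212,45,45),'blk':(280,205,40,35),'box':(125,110,110,100)})):
    c=pickle.load(open(n+'0.pkl','rb'));im=c['color'][:,:,::-1]
    for k,(x,y,w,h) in crops.items():
        s=int(600/max(w,h)); cr=cv2.resize(im[y:y+h,x:x+w],None,fx=s,fy=s,interpolation=cv2.INTER_CUBIC)
        cv2.imwrite(f'pics/{n}_{k}.png',cr);print(n,k,s)
# combined sheet
ims=[cv2.resize(cv2.imread(f'pics/{f}.png'),(266,266)) for f in('top_jar','top_pot','scene_jar','scene_pot','scene_blk')]+[np.zeros((266,266,3),np.uint8)]
cv2.imwrite('pics/sheet.png',np.vstack([np.hstack(ims[:3]),np.hstack(ims[3:])]))
```

```text
top jar 15
top pot 15
top box 5
scene jar 10
scene pot 13
scene blk 15
scene box 5
```

View pics/sheet.png

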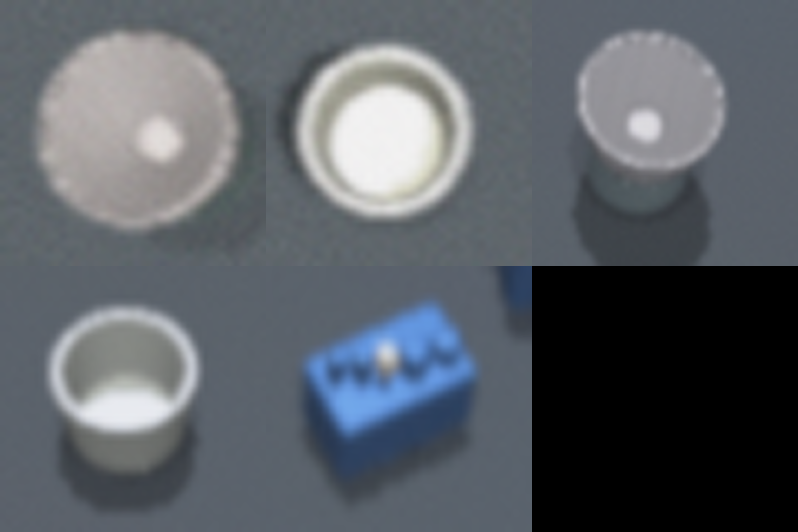

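View pics/top_box.png

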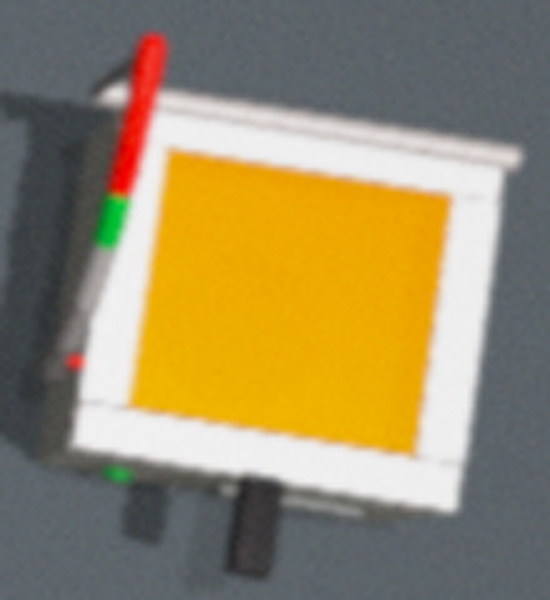

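View pics/scene_box.png

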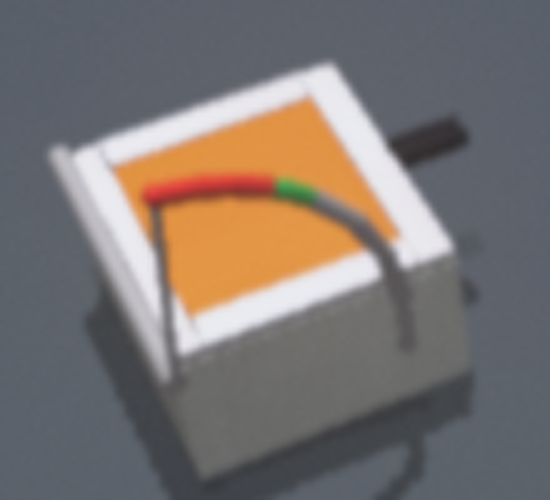

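Run:
```python
from h import *
import pickle
T=pickle.load(open('top0.pkl','rb'));S=pickle.load(open('scene0.pkl','rb'))
def both(n,ut,us,z): print(n,atz(T,*ut,z).round(4),atz(S,*us,z).round(4))
both('jar',(145.5,177.0),(316.5,296.9),.081)
both('pot',(252.5,179.0),(245.6,229.0),.045)
both('blk',(231.8,234.0),(298.4,218.1),.032)
f=lambda x,y:(160+(x+.5)/7-.5,205+(y+.5)/7-.5)
P=[atz(T,*f(*p),.032)[:2] for p in((470,110),(575,132),(537,303),(440,280))]
for i in range(4):
    d=P[(i+1)%4]-P[i];print(np.linalg.norm(d).round(4),np.degrees(np.arctan2(d[1],d[0])).round(1))
g=lambda x,y:(325+(x+.5)/5-.5,110+(y+.5)/5-.5)
k=lambda x,y:(125+(x+.5)/5-.5,110+(y+.5)/5-.5)
both('FL',g(72,445),k(455,248),.104)
both('FR',g(460,512),k(333,65),.104)
both('tabend',g(250,572),k(462,122),.106)
for p in((72,445),(460,512),(503,180),(152,100)):print(p,atz(T,*g(*p),.104).round(4))
```

```text
jar [0.5787 0.3509 0.081 ] [0.5779 0.3519 0.081 ]
pot [0.5825 0.0916 0.045 ] [0.581 0.092 0.045]
blk [0.4443 0.1414 0.032 ] [0.4436 0.1428 0.032 ]
0.0387 -100.8
0.0624 168.7
0.0358 77.9
0.0616 -8.6
FL [ 0.5316 -0.1138  0.104 ] [ 0.5307 -0.1143  0.104 ]
FR [ 0.5033 -0.2931  0.104 ] [ 0.5035 -0.289   0.104 ]
tabend [ 0.4737 -0.1954  0.106 ] [ 0.4712 -0.1962  0.106 ]
(72, 445) [ 0.5316 -0.1138  0.104 ]
(460, 512) [ 0.5033 -0.2931  0.104 ]
(503, 180) [ 0.6602 -0.316   0.104 ]
(152, 100) [ 0.6966 -0.1517  0.104 ]
```

```bash
cat >> h.py <<'E'
from scipy.spatial.transform import Rotation as Ro
def down(ang,tilt=0,axis=None):
    a=np.radians(ang);z=np.array([np.cos(a),np.sin(a),0]);y=np.array([0,0,-1.]);x=np.cross(y,z)
    return Ro.from_matrix(np.c_[x,y,z])
def plan(p,R,cur=None):
    o=bot.get_obs()
    P,Q=(o['eef_pos'],Ro.from_quat(o['tool_rot'])) if cur is None else cur
    s=Q.inv().apply(np.array(p)-P)/.025
    r=(Q.inv()*R).as_rotvec()*18/np.pi
    print('shift',s.round(3),'turn',r.round(3),'n rows',max(np.linalg.norm(s)*25/62.5,np.linalg.norm(r)*10/10.7).round(2))
def st():
    o=bot.get_obs();M=Ro.from_quat(o['tool_rot']).as_matrix()
    print('t',round(o['clock'],2),'p',o['eef_pos'].round(4),'zang',np.degrees(np.arctan2(M[1,2],M[0,2])).round(2),'ydir',M[:,1].round(3),'F',o['ft_force'].round(2),'w',round(o['grip_width'],4),'q',o['joint_pos'].round(2))
E
python3 - <<'E'
from h import *
st()
for a in(79.5,-100.5): plan([.444,.142,.13],down(a))
E
```

```text
t 0.1 p [0.1999 0.4577 0.2305] zang 66.41 ydir [-0.001 -0.002 -1.   ] F [-0.88  1.34  0.22] w 0.0856 q [1.16 0.24 0.   1.34 0.   1.57]
shift [14.002  4.034 -7.655] turn [ 1.100e-02 -1.309e+00 -1.000e-03] n rows 6.58
shift [14.002  4.034 -7.655] turn [2.0000e-03 1.6691e+01 1.6000e-02] n rows 15.6
```

```bash
python3 -m handwheel '[[2.1,0.6,-1.15,0,-0.26,0],[4.2,1.2,-2.3,0,-0.52,0],[6.3,1.8,-3.4,0,-0.8,0],[8.4,2.4,-4.6,0,-1.05,0],[10.5,3.0,-5.7,0,-1.31,0]]' -- 2>&1 | tail -3
python3 - <<'E'
from h import *
st()
plan([.444,.142,.13],down(79.5))
E
```

```text
invalid input: not JSON, or not a number
t 0.1 p [0.1999 0.4577 0.2305] zang 66.41 ydir [-0.001 -0.002 -1.   ] F [-0.88  1.34  0.22] w 0.0856 q [1.16 0.24 0.   1.34 0.   1.57]
shift [14.002  4.034 -7.655] turn [ 1.100e-02 -1.309e+00 -1.000e-03] n rows 6.58
```

```bash
python3 -m handwheel '[[2.1,0.6,-1.15,0,-0.26,0],[4.2,1.2,-2.3,0,-0.52,0],[6.3,1.8,-3.4,0,-0.8,0],[8.4,2.4,-4.6,0,-1.05,0],[10.5,3.0,-5.7,0,-1.31,0]]' 0.5
python3 - <<'E'
from h import *
st()
plan([.444,.142,.10],down(79.5))
E
```

```text
clock: 0.72
eef_pos: [0.3843, 0.2208, 0.1557]
tool_rot: [0.704, -0.064, 0.064, -0.704]
ft_force: [0.9, 0.2, 0.7]
grip_width: 0.064
t 0.72 p [0.3843 0.2208 0.1557] zang 79.6 ydir [-0. -0. -1.] F [0.91 0.17 0.71] w 0.064 q [ 0.52  0.18 -0.28  1.11  0.    0.7 ]
shift [ 2.919  2.227 -2.668] turn [ 0.     0.01  -0.001] n rows 1.82
```

```bash
python3 -m handwheel '[[1.5,1.1,-1.35,0,0,0],[2.92,2.2,-2.67,0,0,0],[2.92,2.23,-2.67,0,0,0],[2.92,2.23,-2.67,0,0,0],[2.92,2.23,-2.67,0,0,0]]' 0.4 >/dev/null
python3 - <<'E'
from h import *
st()
plan([.444,.142,.006],down(79.5))
c=cam('top')
o=bot.get_obs();print(proj(c,o['eef_pos']))
im=c['color'][160:300,150:320,::-1]
cv2.imwrite('pics/a1.png',cv2.resize(im,None,fx=4,fy=4,interpolation=cv2.INTER_CUBIC))
E
```

```text
t 1.35 p [0.4431 0.1447 0.1012] zang 79.61 ydir [ 0.001  0.001 -1.   ] F [-0.33 -0.52  0.26] w 0.0596 q [ 0.32  0.28 -0.31  0.99  0.    0.5 ]
shift [ 0.051  3.81  -0.105] turn [-0.004  0.011  0.005] n rows 1.52
[227.80326532 234.54904903]
```

View pics/a1.png

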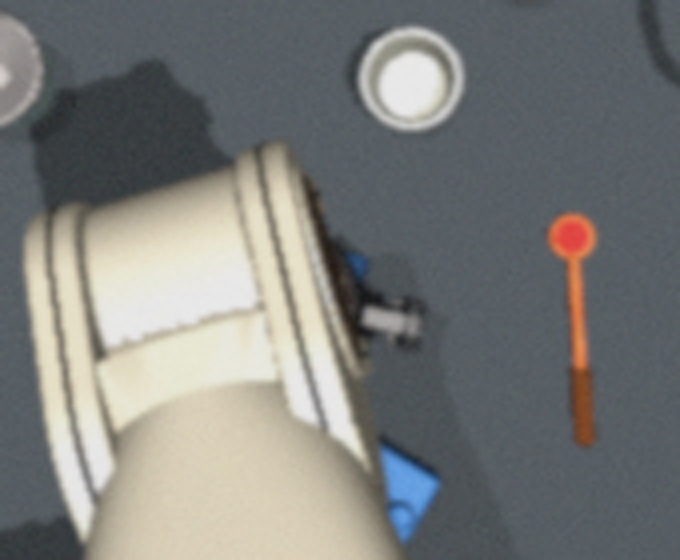

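The arm hides the block from above. The pose agrees with the fit, so I descend.

```bash
python3 -m handwheel '[[0.0,1.2,0,0,0,0],[0.0,2.4,0,0,0,0],[0,3.2,0,0,0,0],[0,3.76,0,0,0,0],[0,3.76,0,0,0,0]]' 0.4
python3 - <<'E'
from h import *
st()
plan([.444,.142,.006],down(79.5))
c=cam('scene')
im=c['color'][150:270,220:380,::-1]
cv2.imwrite('pics/a2.png',cv2.resize(im,None,fx=4,fy=4,interpolation=cv2.INTER_CUBIC))
E
```

```text
clock: 2.02
eef_pos: [0.4425, 0.1441, 0.0062]
tool_rot: [0.704, -0.065, 0.064, -0.704]
ft_force: [-0.9, -0.2, -0.8]
grip_width: 0.0602
t 2.02 p [0.4425 0.1441 0.0062] zang 79.58 ydir [-0.001 -0.    -1.   ] F [-0.89 -0.24 -0.8 ] w 0.0602 q [ 0.31  0.41 -0.42  0.74  0.    0.5 ]
shift [ 0.073  0.006 -0.07 ] turn [ 0.003  0.008 -0.007] n rows 0.04
```

View pics/a2.png

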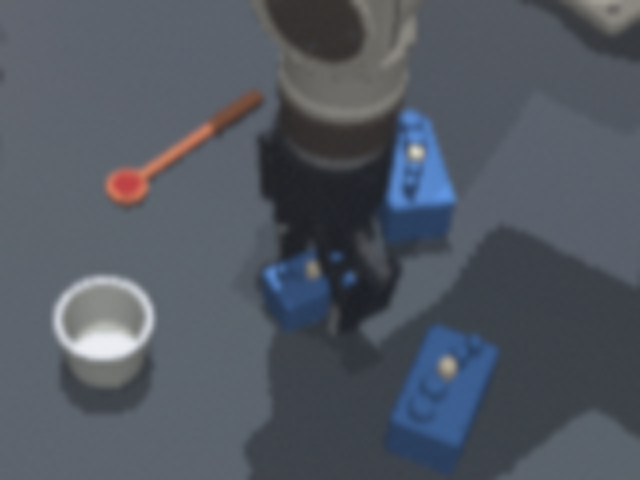

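Block B sits between the fingers at crop (300,280) and nothing else is touched. I close the gripper.

```bash
python3 -m handwheel '[[0,0,0,0,0,0],[0,0,0,0,0,0],[0,0,0,0,0,0],[0,0,0,0,0,0],[0,0,0,0,0,0]]' -1
python3 - <<'E'
from h import *
st()
o=bot.get_obs()
E
```

```text
clock: 2.7
eef_pos: [0.4445, 0.144, 0.0078]
tool_rot: [-0.704, 0.064, -0.066, 0.705]
ft_force: [-1.2, 0.1, 5.7]
grip_width: 0.0351
t 2.7 p [0.4445 0.144  0.0078] zang 79.5 ydir [ 0.003  0.001 -1.   ] F [-1.24  0.1   5.68] w 0.0351 q [ 0.31  0.4  -0.42  0.74  0.    0.5 ]
```

```bash
python3 -m handwheel '[[0,-0.5,0,0,0,0],[0,-1.2,0,0,0,0],[0,-2.0,0,0,0,0],[0,-2.4,0,0,0,0],[0,-2.4,0,0,0,0]]'
python3 - <<'E'
from h import *
st()
plan([.580,.2215,.066],down(79.5))
c=cam('scene')
im=c['color'][150:270,220:380,::-1]
cv2.imwrite('pics/a3.png',cv2.resize(im,None,fx=4,fy=4,interpolation=cv2.INTER_CUBIC))
E
```

```text
clock: 3.32
eef_pos: [0.4438, 0.1438, 0.0674]
tool_rot: [-0.704, 0.064, -0.065, 0.704]
ft_force: [-0.8, -0.2, -2.2]
grip_width: 0.0351
t 3.33 p [0.4438 0.1438 0.0674] zang 79.5 ydir [ 0.002  0.001 -1.   ] F [-0.76 -0.19 -2.24] w 0.0351 q [ 0.31  0.32 -0.35  0.9   0.    0.5 ]
shift [4.789 0.065 4.049] turn [-0.005  0.     0.009] n rows 2.51
```

View pics/a3.png

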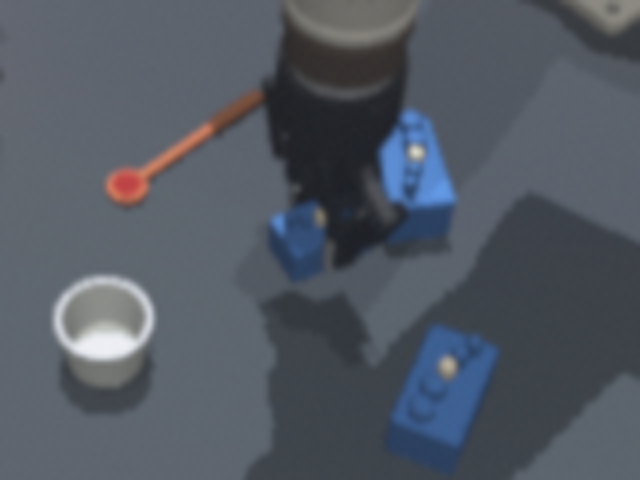

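The block is held and off the bench at crop (300,240). I carry it to the midpoint.

```bash
python3 -m handwheel '[[1.2,0,1.0,0,0,0],[2.5,0,2.1,0,0,0],[3.8,0,3.2,0,0,0],[4.79,0,4.05,0,0,0],[4.79,0,4.05,0,0,0]]'; python3 -m handwheel '[[0,0.8,0,0,0,0],[0,1.5,0,0,0,0],[0,2.0,0,0,0,0],[0,2.25,0,0,0,0],[0,2.25,0,0,0,0]]'
python3 - <<'E'
from h import *
st()
plan([.580,.2215,.0075],down(79.5))
E
```

```text
clock: 4.0
eef_pos: [0.5805, 0.2223, 0.0648]
tool_rot: [0.704, -0.065, 0.064, -0.704]
ft_force: [-0.3, 0.1, -1.1]
grip_width: 0.0349
clock: 4.62
eef_pos: [0.5791, 0.2211, 0.0099]
tool_rot: [0.704, -0.065, 0.064, -0.704]
ft_force: [0.4, 0.4, -0.7]
grip_width: 0.035
t 4.62 p [0.5791 0.2211 0.0099] zang 79.5 ydir [-0.001 -0.    -1.   ] F [ 0.41  0.36 -0.68] w 0.035 q [ 0.36  0.64  0.03  0.95 -0.    0.55]
shift [0.034 0.095 0.021] turn [ 0.003  0.    -0.004] n rows 0.04
```

```bash
python3 -m handwheel '[[0,0.04,0,0,0,0],[0,0.08,0,0,0,0],[0,0.12,0,0,0,0],[0,0.12,0,0,0,0],[0,0.12,0,0,0,0]]'; python3 -m handwheel '[[0,0,0,0,0,0],[0,0,0,0,0,0],[0,0,0,0,0,0],[0,0,0,0,0,0],[0,0,0,0,0,0]]' 0.3
python3 - <<'E'
from h import *
st()
c=cam('scene')
im=c['color'][150:350,200:400,::-1]
cv2.imwrite('pics/a4.png',cv2.resize(im,None,fx=3,fy=3,interpolation=cv2.INTER_CUBIC))
E
```

```text
clock: 5.25
eef_pos: [0.5798, 0.2215, 0.0078]
tool_rot: [-0.704, 0.064, -0.065, 0.704]
ft_force: [-0.6, -0.3, 1.8]
grip_width: 0.035
clock: 5.88
eef_pos: [0.5794, 0.2213, 0.0073]
tool_rot: [0.704, -0.065, 0.065, -0.704]
ft_force: [0.1, 0.5, 0.9]
grip_width: 0.0555
t 5.88 p [0.5794 0.2213 0.0073] zang 79.5 ydir [-0. -0. -1.] F [0.12 0.55 0.88] w 0.0555 q [0.36 0.65 0.03 0.95 0.   0.55]
```

View pics/a4.png

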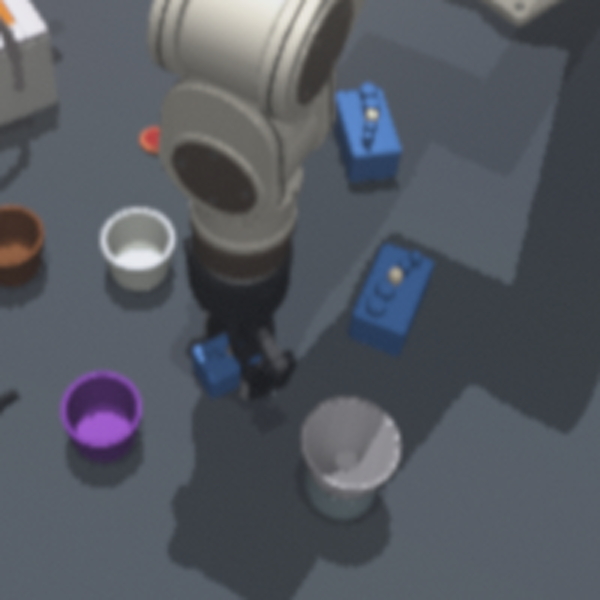

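The block is standing released at crop (215,365). I raise straight up.

```bash
python3 -m handwheel '[[0,-0.8,0,0,0,0],[0,-2.4,0,0,0,0],[0,-4.5,0,0,0,0],[0,-6.5,0,0,0,0],[0,-7,0,0,0,0]]'
python3 - <<'E'
from h import *
st()
plan([.487,-.198,.183],down(81))
E
```

```text
clock: 6.55
eef_pos: [0.5816, 0.2222, 0.1871]
tool_rot: [-0.703, 0.062, -0.067, 0.705]
ft_force: [0.2, -0.1, 0.0]
grip_width: 0.0557
t 6.55 p [0.5816 0.2222 0.1871] zang 79.51 ydir [ 0.008  0.003 -1.   ] F [ 0.18 -0.06  0.  ] w 0.0557 q [ 0.36  0.5   0.27  1.33 -0.    0.55]
shift [ -0.661   0.087 -17.217] turn [-0.024 -0.149  0.041] n rows 6.89
```

```bash
python3 -m handwheel '[[-1.4,0,-1.6,0,0,0],[-2.0,0,-3.6,0,-0.05,0],[-2,0,-5.8,0,-0.1,0],[-2,0,-8,0,-0.15,0],[-2,0,-10,0,-0.15,0]]' 0.0
python3 - <<'E'
from h import *
st()
plan([.487,-.198,.183],down(81))
E
```

```text
clock: 7.18
eef_pos: [0.4835, -0.017, 0.1816]
tool_rot: [0.705, -0.056, 0.055, -0.705]
ft_force: [1.2, -0.6, 0.1]
grip_width: 0.0426
t 7.17 p [ 0.4835 -0.017   0.1816] zang 81.01 ydir [-0.001 -0.    -1.   ] F [ 1.22 -0.56  0.11] w 0.0426 q [-0.03  0.24 -0.13  1.2  -0.    0.12]
shift [ 1.269 -0.057 -7.131] turn [ 0.002  0.001 -0.007] n rows 2.9
```

```bash
python3 -m handwheel '[[0.4,0,-2,0,0,0],[0.9,0,-4.2,0,0,0],[1.27,0,-6.2,0,0,0],[1.27,0,-7.13,0,0,0],[1.27,0,-7.13,0,0,0]]' 0.0
python3 - <<'E'
from h import *
import pickle
st()
plan([.487,-.198,.083],down(81))
for n in('top','scene'):
    c=cam(n);pickle.dump(c,open(n+'1.pkl','wb'))
    cv2.imwrite(f'pics/{n}1.png',cv2.resize(c['color'][:,:,::-1],(800,600),interpolation=cv2.INTER_CUBIC))
    im=c['color'][:,:,::-1]
im=im[80:240,110:290]
cv2.imwrite(f'pics/scene1c.png',cv2.resize(im,None,fx=4,fy=4,interpolation=cv2.INTER_CUBIC))
E
```

```text
clock: 7.8
eef_pos: [0.4873, -0.1978, 0.1812]
tool_rot: [-0.705, 0.057, -0.056, 0.705]
ft_force: [0.0, 0.4, 0.4]
grip_width: 0.0428
t 7.8 p [ 0.4873 -0.1978  0.1812] zang 80.81 ydir [-0.002  0.001 -1.   ] F [0.03 0.37 0.37] w 0.0428 q [-0.39  0.32 -0.02  1.23  0.   -0.23]
shift [-0.005  3.929 -0.013] turn [-0.003 -0.019 -0.01 ] n rows 1.57
```

View pics/top1.png

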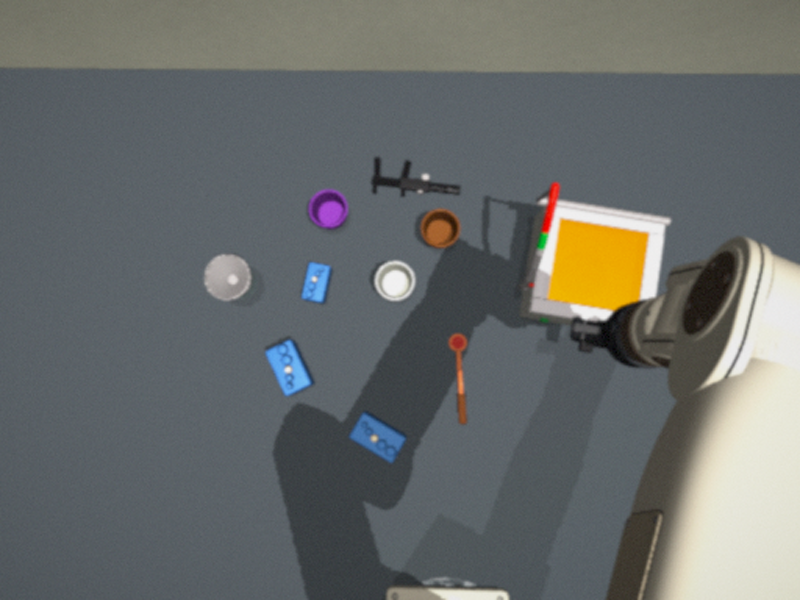

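View pics/scene1c.png

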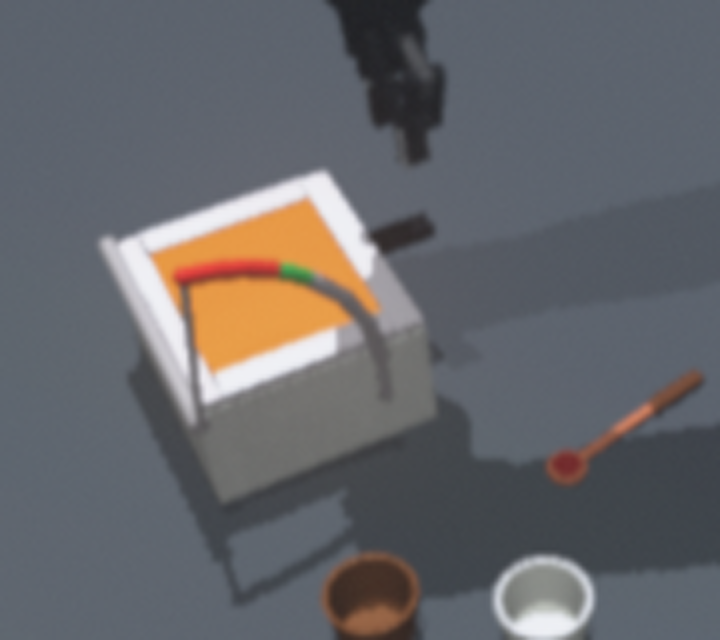

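The block now stands between jar (228,277) and pot (395,281) at about (316,283). I measure that precisely and check the tab alignment.

Run:
```python
from h import *
import pickle
c=pickle.load(open('top1.pkl','rb'))
hsv=cv2.cvtColor(c['color'],cv2.COLOR_RGB2HSV)
for tag in('0','1'):
  for n in('top','scene'):
    c=pickle.load(open(n+tag+'.pkl','rb'));hsv=cv2.cvtColor(c['color'],cv2.COLOR_RGB2HSV)
    m=cv2.inRange(hsv,(100,100,60),(118,255,255))
    k,l,st_,ce=cv2.connectedComponentsWithStats(m)
    for i in range(1,k):
        if 200<st_[i,4]<460: 
            ys,xs=np.where(l==i);r=cv2.minAreaRect(np.c_[xs,ys].astype(np.float32));print(n,tag,ce[i],r[0],st_[i,4],atz(c,*r[0],.032 if n=='top' else .022).round(4))
c=pickle.load(open('top1.pkl','rb'));x,y=185,165
cv2.imwrite('pics/b1.png',cv2.resize(c['color'][y:y+35,x:x+40,::-1],None,fx=15,fy=15,interpolation=cv2.INTER_CUBIC))
c=pickle.load(open('scene1.pkl','rb'));p=proj(c,[.5,.22,0]);print(p)
```

```text
top 0 [231.63802083 234.203125  ] (231.63528442382812, 234.1411590576172) 384 [0.4439 0.1418 0.032 ]
scene 0 [298.11641791   9.35223881] (297.5, 11.5) 335 [-0.316  -0.7339  0.022 ]
scene 0 [297.99736148 220.75461741] (298.362060546875, 220.65513610839844) 379 [0.4439 0.1441 0.022 ]
top 1 [202.13947368 180.51578947] (202.1243896484375, 180.4195098876953) 380 [0.5787 0.2203 0.032 ]
scene 1 [298.19879518   9.37349398] (297.5, 11.5) 332 [-0.316  -0.7339  0.022 ]
scene 1 [277.63452915 268.97085202] (277.8850402832031, 268.753662109375) 446 [0.5793 0.2229 0.022 ]
[300.73851378 255.41257077]
```

View pics/b1.png

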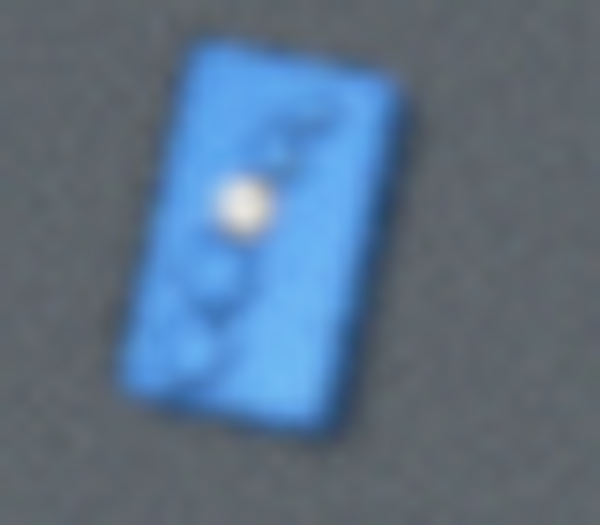

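The block measures (0.579, 0.2215), which is within 1–2 mm of the midpoint. I descend over the tab.

```bash
python3 -m handwheel '[[0,1.2,0,0,0,0],[0,2.4,0,0,0,0],[0,3.4,0,0,0,0],[0,3.96,0,0,0,0],[0,3.96,0,0,0,0]]' 0.0
python3 - <<'E'
from h import *
st()
for n in('scene','top'):
    c=cam(n);print(proj(c,bot.get_obs()['eef_pos']))
    im=c['color'][:,:,::-1]
    im=im[80:200,140:290] if n=='scene' else im[120:240,320:470]
    cv2.imwrite(f'pics/{n}2c.png',cv2.resize(im,None,fx=5,fy=5,interpolation=cv2.INTER_CUBIC))
E
```

```text
clock: 8.52
eef_pos: [0.4876, -0.1952, 0.0825]
tool_rot: [-0.705, 0.056, -0.054, 0.705]
ft_force: [-1.2, -0.2, 0.2]
grip_width: 0.0428
t 8.53 p [ 0.4876 -0.1952  0.0825] zang 81.09 ydir [-0.002  0.001 -1.   ] F [-1.24 -0.17  0.18] w 0.0428 q [-0.38  0.4  -0.17  1.    0.   -0.23]
[212.916356   142.18550677]
[372.36840525 217.76043614]
```

View pics/scene2c.png

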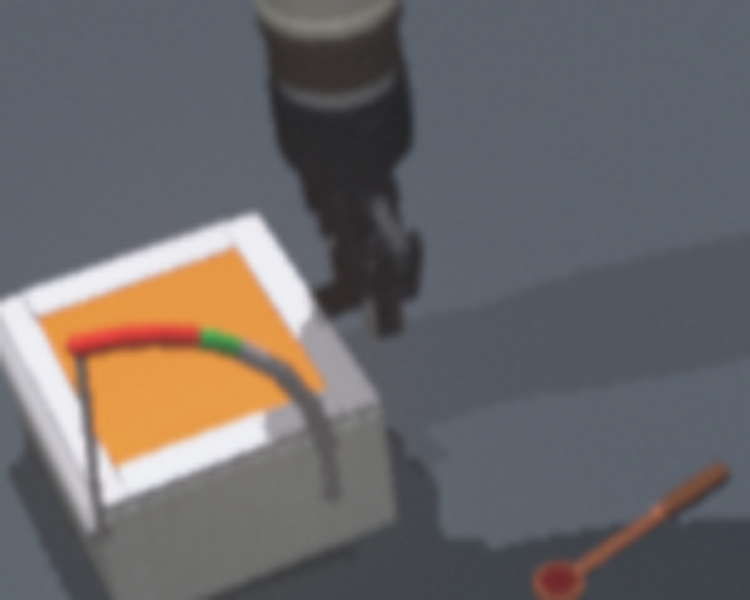

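View pics/top2c.png

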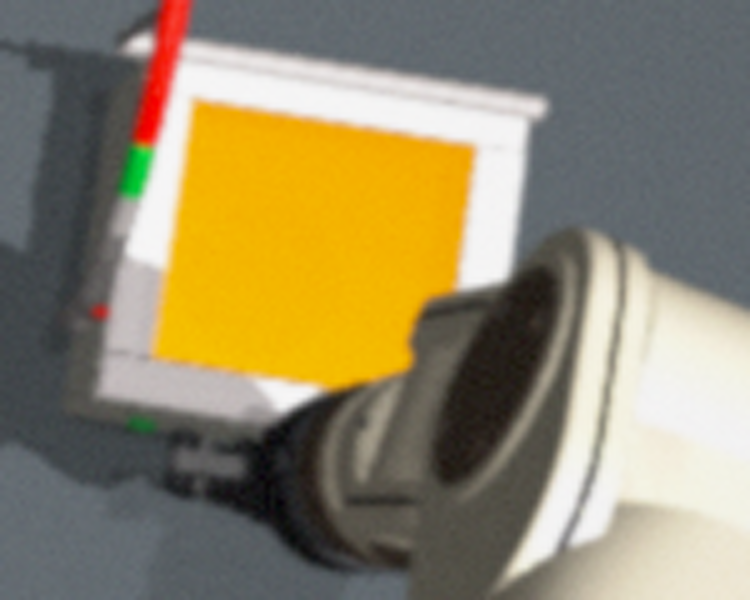

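```bash
python3 -m handwheel '[[0,0,0,0,0,0],[0,0,0,0,0,0],[0,0,0,0,0,0],[0,0,0,0,0,0],[0,0,0,0,0,0]]' -1
python3 - <<'E'
from h import *
st()
P=np.array([.487,-.1975]); ax=np.array([np.cos(np.radians(-9)),np.sin(np.radians(-9))])
for th in (.0,.1,.2,.3,.4,.5,.6,.7,.8,.875,.9,1,1.1,1.2,1.25,1.3):
    print(th,'x %.2f up %.2f'%(.2*(1-np.cos(th))/.025,.2*np.sin(th)/.025))
E
```

```text
clock: 9.25
eef_pos: [0.4889, -0.1982, 0.0845]
tool_rot: [0.706, -0.055, 0.057, -0.704]
ft_force: [-1.6, -4.9, 1.9]
grip_width: 0.0184
t 9.25 p [ 0.4889 -0.1982  0.0845] zang 80.94 ydir [ 0.002 -0.004 -1.   ] F [-1.56 -4.91  1.9 ] w 0.0184 q [-0.38  0.4  -0.17  1.   -0.   -0.23]
0.0 x 0.00 up 0.00
0.1 x 0.04 up 0.80
0.2 x 0.16 up 1.59
0.3 x 0.36 up 2.36
0.4 x 0.63 up 3.12
0.5 x 0.98 up 3.84
0.6 x 1.40 up 4.52
0.7 x 1.88 up 5.15
0.8 x 2.43 up 5.74
0.875 x 2.87 up 6.14
0.9 x 3.03 up 6.27
1 x 3.68 up 6.73
1.1 x 4.37 up 7.13
1.2 x 5.10 up 7.46
1.25 x 5.48 up 7.59
1.3 x 5.86 up 7.71
```

Gripped on the tab, with an opening of 18 mm. I lift along the arc.

```bash
python3 -m handwheel '[[0.01,-0.4,0,0,0,0],[0.04,-0.8,0,0,0,0],[0.09,-1.2,0,0,0,0],[0.16,-1.6,0,0,0,0],[0.25,-1.98,0,0,0,0]]'
python3 - <<'E'
from h import *
st()
for n in('scene','top'):
    c=cam(n)
    im=c['color'][:,:,::-1]
    im=im[80:200,140:290] if n=='scene' else im[120:240,320:470]
    cv2.imwrite(f'pics/{n}3c.png',cv2.resize(im,None,fx=5,fy=5,interpolation=cv2.INTER_CUBIC))
E
```

```text
clock: 9.88
eef_pos: [0.4956, -0.1993, 0.1333]
tool_rot: [0.706, -0.055, 0.057, -0.704]
ft_force: [4.5, -6.5, -5.5]
grip_width: 0.0185
t 9.88 p [ 0.4956 -0.1993  0.1333] zang 80.95 ydir [ 0.002 -0.004 -1.   ] F [ 4.49 -6.49 -5.5 ] w 0.0185 q [-0.38  0.37 -0.08  1.12 -0.   -0.22]
```

View pics/scene3c.png

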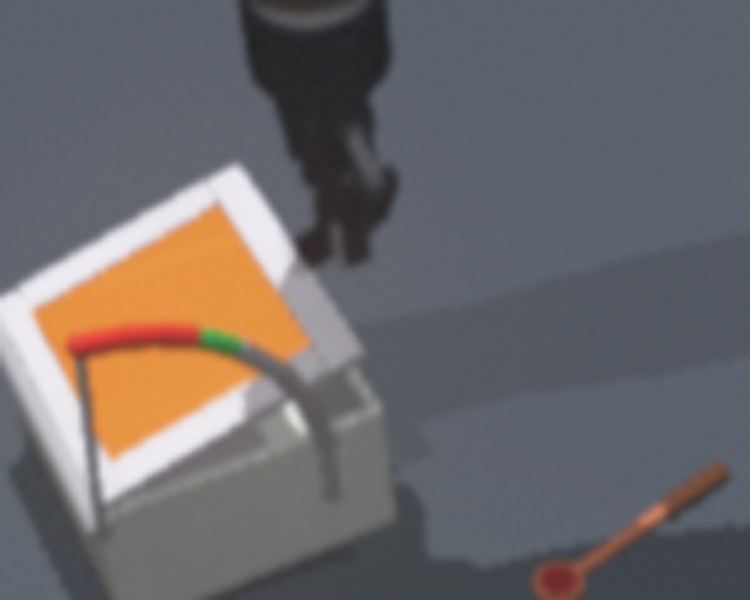

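The hatch is rising with the grip, and the forces are small. I continue along the arc.

```bash
python3 -m handwheel '[[0.13,-0.46,0,0,0,0],[0.29,-0.91,0,0,0,0],[0.48,-1.35,0,0,0,0],[0.69,-1.78,0,0,0,0],[0.93,-2.20,0,0,0,0]]'; python3 -c "
from h import *
st()
for th in (.55,.61,.67,.73,.79,.85,.91,.97,1.03,1.09,1.15,1.2,1.25): print(th,(8*(1-np.cos(th))).round(3),(8*np.sin(th)).round(3))"
```

```text
clock: 10.6
eef_pos: [0.5185, -0.2028, 0.1875]
tool_rot: [0.706, -0.055, 0.056, -0.704]
ft_force: [5.7, -6.9, -8.2]
grip_width: 0.0187
t 10.6 p [ 0.5185 -0.2028  0.1875] zang 80.95 ydir [ 0.001 -0.003 -1.   ] F [ 5.68 -6.88 -8.16] w 0.0187 q [-0.37  0.37  0.07  1.27 -0.   -0.21]
0.55 1.18 4.181
0.61 1.443 4.583
0.67 1.729 4.968
0.73 2.039 5.335
0.79 2.369 5.683
0.85 2.72 6.01
0.91 3.09 6.316
0.97 3.478 6.599
1.03 3.881 6.858
1.09 4.3 7.093
1.15 4.732 7.302
1.2 5.101 7.456
1.25 5.477 7.592
```

```bash
python3 -m handwheel '[[0.28,-0.39,0,0,0,0],[0.58,-0.77,0,0,0,0],[0.89,-1.13,0,0,0,0],[1.23,-1.48,0,0,0,0],[1.59,-1.81,0,0,0,0]]'
python3 - <<'E'
from h import *
st()
for n in('scene','top'):
    c=cam(n)
    im=c['color'][:,:,::-1]
    im=im[60:180,130:280] if n=='scene' else im[100:220,320:470]
    cv2.imwrite(f'pics/{n}4c.png',cv2.resize(im,None,fx=5,fy=5,interpolation=cv2.INTER_CUBIC))
E
```

```text
clock: 11.22
eef_pos: [0.5559, -0.2087, 0.2317]
tool_rot: [0.706, -0.057, 0.055, -0.704]
ft_force: [2.2, -6.1, -8.2]
grip_width: 0.0185
t 11.22 p [ 0.5559 -0.2087  0.2317] zang 80.95 ydir [-0.003 -0.002 -1.   ] F [ 2.24 -6.06 -8.22] w 0.0185 q [-0.36  0.43  0.28  1.42 -0.   -0.2 ]
```

View pics/scene4c.png

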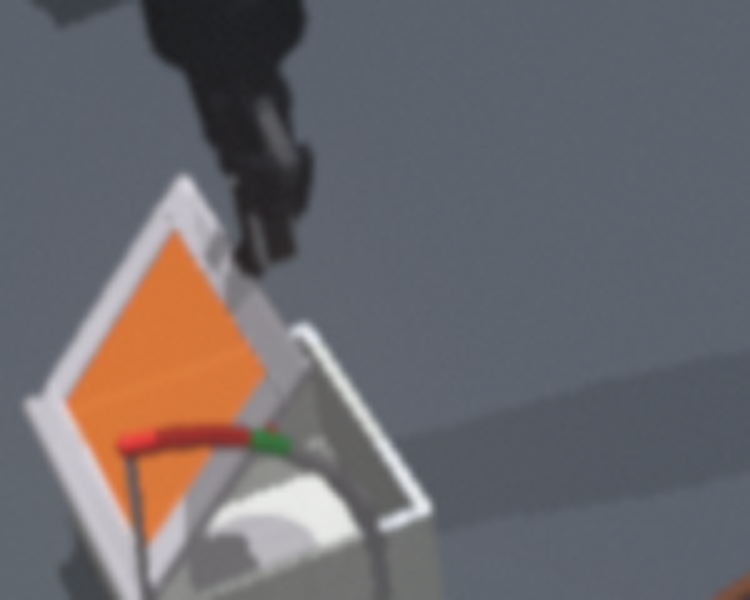

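View pics/top4c.png

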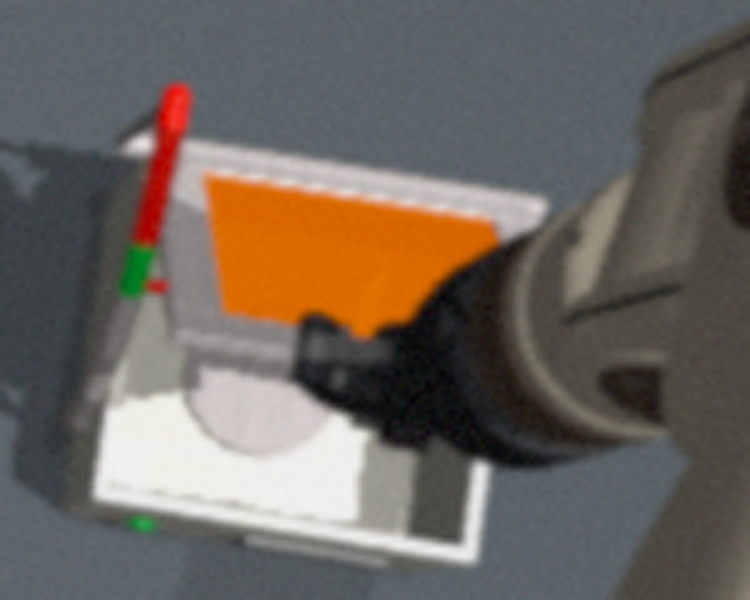

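The pointer has just entered the green, at top crop (157,286), which is about 0.85 rad. I go on to about 1.25.

```bash
python3 -m handwheel '[[0.50,-0.39,0,0,0,0],[1.03,-0.74,0,0,0,0],[1.58,-1.05,0,0,0,0],[2.16,-1.32,0,0,0,0],[2.76,-1.52,0,0,0,0]]'; python3 -m handwheel '[[0,0,0,0,0,0],[0,0,0,0,0,0],[0,0,0,0,0,0],[0,0,0,0,0,0],[0,0,0,0,0,0]]'
python3 - <<'E'
from h import *
st()
for n in('scene','top'):
    c=cam(n)
    im=c['color'][:,:,::-1]
    im=im[60:180,130:280] if n=='scene' else im[100:220,320:470]
    cv2.imwrite(f'pics/{n}5c.png',cv2.resize(im,None,fx=5,fy=5,interpolation=cv2.INTER_CUBIC))
E
```

```text
clock: 11.95
eef_pos: [0.6233, -0.2191, 0.2699]
tool_rot: [0.705, -0.058, 0.054, -0.705]
ft_force: [-4.6, -3.5, -1.1]
grip_width: 0.0188
clock: 12.58
eef_pos: [0.6235, -0.2191, 0.2699]
tool_rot: [0.705, -0.057, 0.055, -0.704]
ft_force: [-0.6, -5.2, -4.0]
grip_width: 0.0187
t 12.57 p [ 0.6235 -0.2191  0.2699] zang 80.93 ydir [-0.003 -0.001 -1.   ] F [-0.64 -5.18 -4.02] w 0.0187 q [-0.34  0.58  0.62  1.61 -0.   -0.18]
```

View pics/scene5c.png

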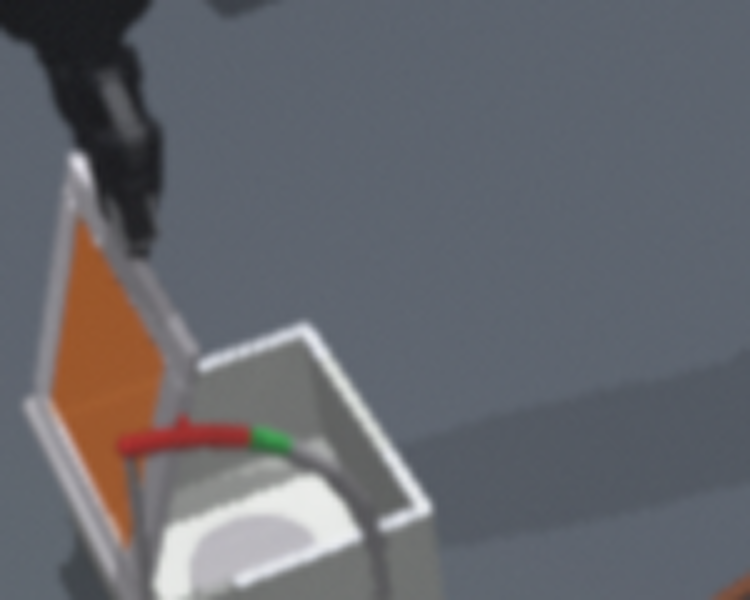

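View pics/top5c.png

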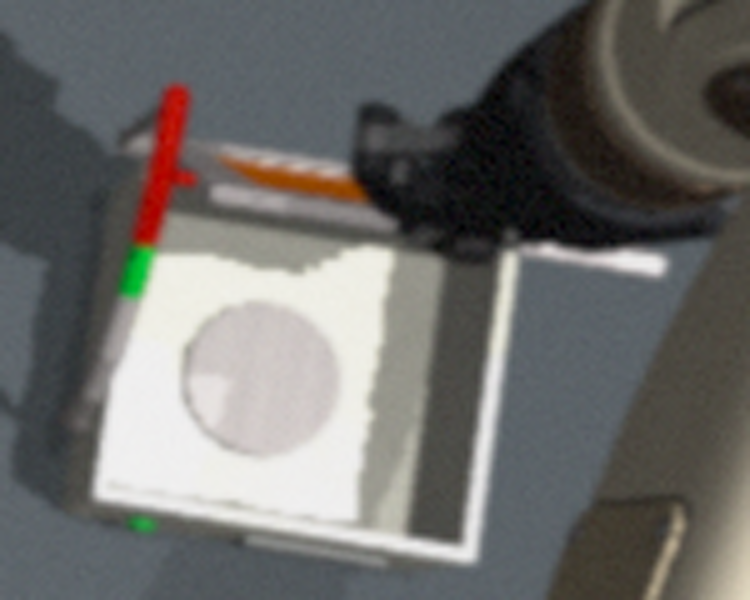

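The pointer is at mid-red, top crop (180,178), about 1.23 rad. I now ease back to the green.

```bash
python3 -m handwheel '[[-0.45,0.15,0,0,0,0],[-0.89,0.34,0,0,0,0],[-1.32,0.56,0,0,0,0],[-1.73,0.79,0,0,0,0],[-2.13,1.05,0,0,0,0]]'; python3 -m handwheel '[[-0.12,0.1,0,0,0,0],[-0.25,0.2,0,0,0,0],[-0.38,0.3,0,0,0,0],[-0.48,0.37,0,0,0,0],[-0.48,0.37,0,0,0,0]]'
python3 - <<'E'
from h import *
import pickle
st()
for n in('scene','top'):
    c=cam(n);pickle.dump(c,open(n+'6.pkl','wb'))
    im=c['color'][:,:,::-1]
    im=im[130:160,140:200] if n=='scene' else im[110:170,335:385]
    cv2.imwrite(f'pics/{n}6c.png',cv2.resize(im,None,fx=10,fy=10,interpolation=cv2.INTER_CUBIC))
E
```

```text
clock: 13.3
eef_pos: [0.5736, -0.2114, 0.2462]
tool_rot: [0.706, -0.053, 0.058, -0.704]
ft_force: [1.0, -5.9, -0.8]
grip_width: 0.0189
clock: 13.92
eef_pos: [0.5616, -0.2095, 0.2375]
tool_rot: [0.706, -0.053, 0.058, -0.704]
ft_force: [0.4, -6.8, 2.5]
grip_width: 0.0187
t 13.93 p [ 0.5616 -0.2095  0.2375] zang 80.97 ydir [ 0.006 -0.004 -1.   ] F [ 0.41 -6.84  2.54] w 0.0187 q [-0.36  0.43  0.3   1.43 -0.   -0.2 ]
```

View pics/scene6c.png

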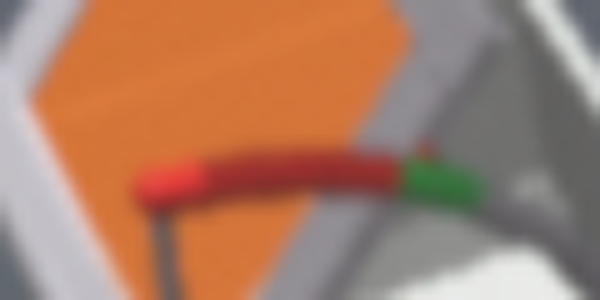

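View pics/top6c.png

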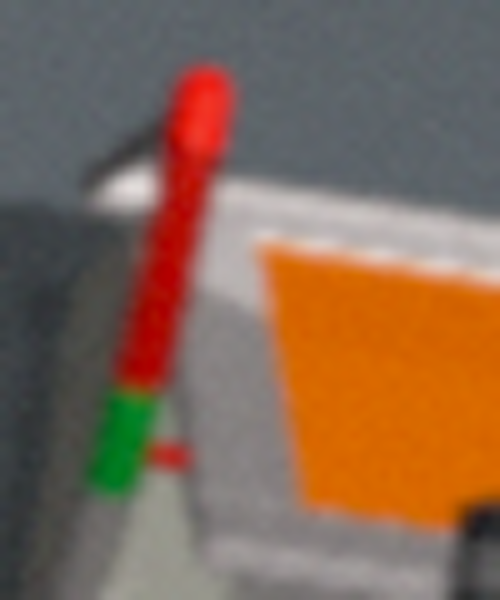

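The pointer sits in the green in both views, at top crop (175,457). I check the angle against a model projection.

Run:
```python
from h import *
import pickle
T=pickle.load(open('top6.pkl','rb'))
a=np.radians(-9);ax=np.array([np.cos(a),np.sin(a),0]);ay=np.array([-np.sin(a),np.cos(a),0])
H=np.array([.6855,-.229,.1])
for th in(.80,.85,.9,.95,1.0):
    b=H+.13*(-np.cos(th)*ax+np.array([0,0,np.sin(th)]))
    p=lambda l:((proj(T,b+l*ay)-[335,110]+.5)*10-.5).round(0)
    print(th,'pointer',p(95),'arc',p(110))
st()
```

```text
0.8 pointer [-84454. -13826.] arc [-86728. -14211.]
0.85 pointer [-84528. -13844.] arc [-86794. -14227.]
0.9 pointer [-84596. -13861.] arc [-86857. -14242.]
0.95 pointer [-84660. -13877.] arc [-86915. -14257.]
1.0 pointer [-84718. -13893.] arc [-86968. -14271.]
t 14.03 p [ 0.5617 -0.2095  0.2376] zang 80.98 ydir [ 0.006 -0.004 -1.   ] F [ 0.43 -6.1   2.83] w 0.0187 q [-0.36  0.43  0.3   1.43 -0.   -0.2 ]
```

Run:
```python
from h import *
import pickle
T=pickle.load(open('top6.pkl','rb'))
a=np.radians(-9);ax=np.array([np.cos(a),np.sin(a),0]);ay=np.array([-np.sin(a),np.cos(a),0])
H=np.array([.6855,-.229,.1])
for th in(.80,.85,.9,.95,1.0):
    b=H+.13*(-np.cos(th)*ax+np.array([0,0,np.sin(th)]))
    p=lambda l:((proj(T,b+l*ay)-[335,110]+.5)*10-.5).round(0)
    print(th,'pointer',p(.095),'arc',p(.110))
```

```text
0.8 pointer [153. 486.] arc [ 84. 474.]
0.85 pointer [161. 461.] arc [ 91. 449.]
0.9 pointer [169. 434.] arc [ 99. 422.]
0.95 pointer [177. 406.] arc [106. 395.]
1.0 pointer [184. 378.] arc [113. 366.]
```

```bash
python3 -m handwheel '[[0,0,0,0,0,0],[0,0,0,0,0,0],[0,0,0,0,0,0],[0,0,0,0,0,0],[0,0,0,0,0,0]]'
python3 - <<'E'
from h import *
c=cam('top')
cv2.imwrite('pics/top7.png',cv2.resize(c['color'][:,:,::-1],(800,600),interpolation=cv2.INTER_CUBIC))
st()
E
```

```text
clock: 14.65
eef_pos: [0.5617, -0.2095, 0.2376]
tool_rot: [0.706, -0.053, 0.058, -0.704]
ft_force: [0.3, -6.4, 2.2]
grip_width: 0.0189
t 14.7 p [ 0.5617 -0.2095  0.2376] zang 80.98 ydir [ 0.006 -0.004 -1.   ] F [-0.59 -6.02  1.43] w 0.0184 q [-0.36  0.43  0.3   1.43 -0.   -0.2 ]
```

View pics/top7.png

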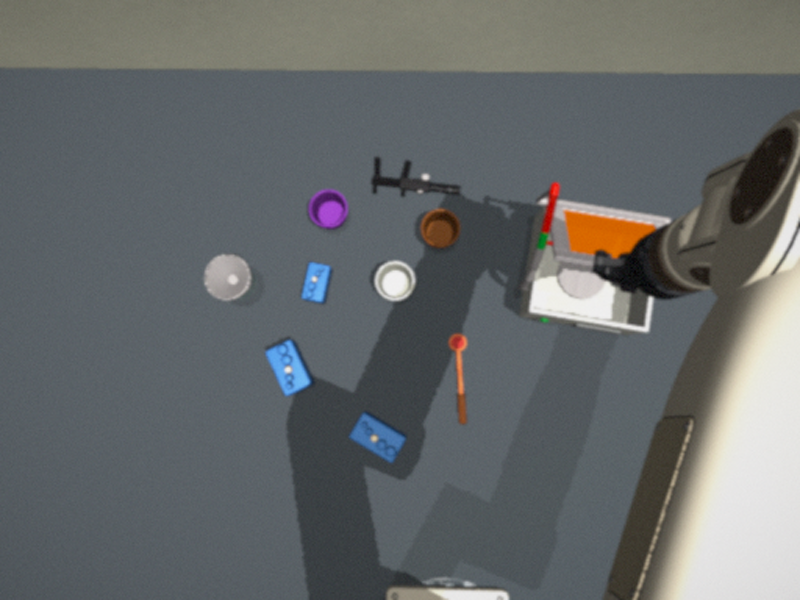

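The jar (228,277), pot (395,281), spoon and caliper are where they started. The block stands at (316,283), and the pointer is in the green at about (549,242). The hold is steady, so I hand the job in.

```bash
python3 -c "
from workcell import bot
print(bot.job_done())"
```

```text
the job is handed in; nothing more can be done
None
```

The job is done and handed in at about 14.7 s of the 54 s allowed; no verdict came back.

- **Stone model:** I took the blue block that measured about 62 × 36 mm; the other two blue blocks came out near 80 mm long. It now stands upright, released, midway between the jar and the white pot. My camera fit puts it at about (0.579, 0.2215), against a midpoint of (0.580, 0.2215). The two cameras disagree by 1–3 mm.
- **Hatch:** I pinched the tab and lifted the hatch to about 1.23 rad, with the pointer in mid-red. I then eased it back to about 0.87 rad, and the arm is still holding it there. The pointer shows near the middle of the green band in both views; the camera and tool-position estimates range from 0.86 to 0.89 rad.
- **Everything else:** In the last picture the jar, pot, spoon and caliper are where they started. Each force reading I took was under about 11 N. The hatch hold was steady, with a constant side load of about 6 N on the tab.

No check failed. The look-alike choice had one doubt. The description puts the stone model "nearest the robot", and one of the larger blocks was closer, so I went by the stated size.

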